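Hold a sample box shut in the lid press

TASK

Slide the orange tray, which carries the green-lidded food sample box, along the worktop (without lifting it or spilling the box) into the grey lid press until it is fully home against the stop, and let go of it. Then press the black knob on top of the press down until the edge of the steel collar stands within the green ring, never into the red ring above it, and keep it there for at least two seconds; the program finishes while the robot is still holding the knob down there. Leave the other things on the worktop where they are.

Things in the scene. Friction and masses are not known exactly. Their poses are not given: they have to be found in the camera images.
- press: Grey lid press, fixed. Origin on worktop below knob axis; +x = direction the tray slides in (mouth at -x). Slot 82 mm wide, no floor, between 22 mm high rails from x -85 mm to stop at +54 mm; flared lead-ins to x -116 mm widen the mouth to about 105 mm. Posts and bridge (100 to 113 mm high, x -41 to +59 mm) carry the knob. Tray home: its grip bar centre is at x -131 mm, y 0.
- tray_grip (a point): Centre of the tray's black grip bar, 65 mm above the tray's underside; tray's axes. Bar 66 mm long (x), 14 wide (y), 16 high, on two steel posts 52 mm apart, free below between them. Orange tray 220 x 76 mm, walls 18 mm high, about 0.35 kg, stands on the worktop, runs from x -35 to +185 mm of this point; its +x end goes into the press first. Home, the bar is outside the press.
- green_box: Food sample box with a green lid, 69 x 103 x 48 mm, 0.14 kg, standing loose in the well at the tray's +x end, which holds it by its foot with 3 to 4 mm of play. Origin at the centre of its underside, z up; its long side (y) lies along the tray.
- knob_top (a point): Centre of the top face of the black press knob (48 mm across, 21 mm high), on the vertical axis through the press's origin, 189 mm above the worktop when up; moves down with the knob. It is pressed straight down with shut fingers.
- plunger (a joint): Knob travel: 0 m up, to 0.038 m fully down. The stem shows a red ring (lowest, 16 mm), a green (12 mm), a red (10 mm), sinking in turn into the steel collar: its edge is in the green ring at 0.016 to 0.028 m. Spring return: about 3 N to start, 200 N/m; with a box below, the foot adds about 4 N from 0.012 m on plus 300 N/m (about 14 N in all at 0.022 m).
- press_foot: White spring-mounted pressing foot, 60 x 50 x 8 mm, under the bridge on the knob's axis. Origin at the centre of its underside, 62 mm above the worktop when up, which is 12 mm above the lid of a box that stands in the tray; it goes down with the knob and then gives way on its own spring.
- blue_box: Bystander: sample box with a blue lid, 69 x 103 x 48 mm; origin at the centre of its underside.
- white_box: Bystander: sample box with a white lid, 69 x 103 x 48 mm; origin at the centre of its underside.
- timer: Bystander: round wind-up kitchen timer, 63 mm across, 56 mm high; origin at the centre of its underside.
- labels: Bystander: roll of labels, 60 mm across, 30 mm high; origin at the centre of its underside.

How it is judged:
By the outcome, as a careful person would: the job done as asked, in the order asked, and still so for the second after the job is handed in, while the arm keeps its last pose, push and grip.
It also fails if it takes over 58 s, if anything falls off the work surface, if the arm or the gripper's body presses on something with over 40 N, if the wrist force passes 120 N, or if a joint passes its speed limit or range.

ROBOT

A 6-joint arm with a two-finger parallel gripper is mounted at the origin on the work surface; the furniture and walls round the work are solid. World frame = base frame: x ahead of the robot, y to its left, z up, the work surface at z = 0. Lengths are in m, angles in rad, forces in N, time in s.
With the tool pointing down it reaches from about 0.325 to 0.875 m from the base axis. Payload 4.4 kg.
Tool frame: the origin (TCP) lies between the finger pads; the fingertips stand 22 mm ahead of it and the grasp point (between the pads) lies 3 mm ahead of it; z points along the fingers, y is the direction in which the jaws open and shut (so a half turn about z gives the same grasp; the last joint's range is limited). The gripper opens to 85 mm and grips with 20 to 120 N. Pads are 22 mm wide; open, the fingers measure 114 mm over their backs; the gripper's body (76 mm by 85 mm) begins 54 mm behind the grasp point. The pads swing forward as they close: fully open they stand 13 mm farther back than shut.
Start: joints at [-0.15, 0.207, 1.542, -0, 1.393, -0.15], TCP at [0.575, -0, 0.221] pointing down, gripper open.
Joint ranges: [-2.73, 2.73], [-0.86, 2.22], [0.23, 2.46], [-1.11, 4.25], [0.08, 2.63], [-2.82, 2.82]. Speed limits (rad/s): [2.79, 2.79, 3.14, 3.14, 3.14, 3.14].

INTERFACE

Orientations are given as [roll, pitch, yaw] about the fixed x, y, z axes, in that order (R = Rz(yaw) Ry(pitch) Rx(roll)).
In Python, from rig import bot, viewer, order gives the robot as it stands.
- The arm moves only by the tool play_rows, never from a script. Its argument "steps" is a list of rows, each a list of 5 numbers: the finger opening in mm, from 0 to 85.4, then the shift along the tool's x, y, z in mm, then the turn about the tool's z in rad. In form: [[grip, dx, dy, dz, roll], ...]. A call has 1 to 12 rows; each row shifts and turns the commanded pose from where the row before left it, along the tool's axes as they then stand; what a row does not reach is not made up. A row lasts 1/10 s, in which the tool goes at most 50 mm and 8.59 degrees, less where a joint would pass 70% of its speed; a pose out of reach is approached as far as the arm can. A call is refused whole if a number of a shift passes 50 or a number of a turn 0.15, either way. A call with a gripper value outside its range is refused whole. The fingers move at their own pace and stop on an object; "grip_force" is the grip in N (left out, the last holds). Time passes only in rows, so rows that do not move let the fingers close. It gives the time, the measured TCP pose, the force and the opening at its end, in the units of the state.
- bot.observe(): the state, without advancing time (a new reading comes with each control period).
- viewer.camera(name): name is "scene" or "side" or "wrist"; returns a dict with "pixels" (480x640x3 uint8, red, green, blue), "fovy" (degrees; the focal length in pixels is half the picture's height over the tangent of half this angle, whatever the lens; pixels are square), "cx", "cy" (the principal point, pixels), "k1" (the pictures are not rectified: a ray, as slopes to the right and down, at radius r is drawn at 1 + k1 r^2 times it, then the intrinsics apply), "origin" and "rotation" of the camera in the world; the wrist camera has in their place "tool_from_camera" (4x4, takes a point from camera to tool coordinates, whose origin is the TCP and whose axes are the flange's). Camera axes: x right, y down, z forward; pixel columns grow to the right and rows downward; lengths in m; the calibration is good to about 2 mm. A picture is of the moment at which its call begins: read the wrist's pose just before it. There is no depth.
- order.close_job(): hands the job in, once; it reports no verdict.
The state is a dict: "time_s": time; "joint_pos": joint angles; "joint_vel": joint speeds; "joint_efforts": joint torques, N m; "eef_pos": TCP position; "ee_rot": TCP orientation; "wrist_force": force on the tool from outside, world axes, zero at the start; "ft_torque": the same for the moment, N m; "grip_width": finger opening in m.
Only numpy, scipy, OpenCV 4.12 (cv2) and the standard library are available. Lean on these libraries where they do the work, as an engineer would, in place of code of your own. Each camera call takes 0.05 s, during which the arm holds its last target. There are 200 camera calls.

## Working session

There is one attempt and no reset: what is moved stays moved. The work goes in short steps, Python scripts to look and compute and a tool call to move; the robot and the scene stay as the last step left them, time stands still between calls to the robot, and variables do not carry over. Pictures are saved under pics/ and viewed, about 8 in all and at most 12, crops included, and the job is handed in when it is done.

Besides the shell and the picture viewer there is one more tool, called after "Request:" by a JSON object that holds its "method" and its "body", one argument or row to a line. play_rows: Moves the arm, as the interface text tells. Its arguments: {"type":"object","properties":{"steps":{"type":"array","items":{"type":"array","items":{"type":"number"}}},"grip_force":{"type":"number"}},"required":["steps"]}

```bash
mkdir -p pics; ls; cat > h.py <<'E'
import numpy as np, cv2
from rig import bot, viewer, order
from scipy.spatial.transform import Rotation as R
def snap(name, fn):
    s=bot.observe(); c=viewer.camera(name)
    cv2.imwrite('pics/'+fn+'.png', c['pixels'][:,:,::-1])
    if name=='wrist':
        T=np.array(c['tool_from_camera']); Rt=R.from_euler('xyz',s['ee_rot']).as_matrix()
        c['origin']=Rt@T[:3,3]+s['eef_pos']; c['rotation']=Rt@T[:3,:3]
    np.savez('pics/'+fn+'.npz', **{k:c[k] for k in('fovy','cx','cy','k1','origin','rotation')})
    return c
def K(c):
    f=240/np.tan(np.radians(float(c['fovy']))/2)
    return np.array([[f,0,c['cx']],[0,f,c['cy']],[0,0,1]],float)
def L(fn): return dict(np.load('pics/'+fn+'.npz'))
def ray(c,uv):
    p=cv2.undistortPointsIter(np.array([[uv]],float),K(c),np.array([float(c['k1']),0,0,0]),None,None,(3,50,1e-10))[0,0]
    d=np.array(c['rotation'])@[p[0],p[1],1]; return np.array(c['origin']),d/np.linalg.norm(d)
def atz(c,uv,z):
    o,d=ray(c,uv); return o+d*(z-o[2])/d[2]
def tri(obs):
    A=0;b=0
    for c,uv in obs:
        o,d=ray(c,uv); P=np.eye(3)-np.outer(d,d); A=A+P; b=b+P@o
    x=np.linalg.solve(A,b)
    return x,[1000*np.linalg.norm((np.eye(3)-np.outer(ray(c,u)[1],ray(c,u)[1]))@(x-ray(c,u)[0])) for c,u in obs]
def proj(c,p):
    q=np.array(c['rotation']).T@(np.array(p)-c['origin']); q=q[:2]/q[2]
    q=q*(1+float(c['k1'])*(q@q)); k=K(c); return k[:2,:2]@q+k[:2,2]
E
python3 - <<'E'
from h import *
for n in('scene','side','wrist'):
    c=snap(n,n+'0'); print(n,c['fovy'],c['k1'],np.round(c['origin'],3),np.round(c['rotation'],3).tolist())
s=bot.observe(); print(s['time_s'],s['eef_pos'],s['ee_rot'])
E
```

```text
pics
scene 43.66587106718926 -0.13190506702859653 [-0.248 -1.059  1.19 ] [-2.276, -0.016, -0.54]
side 47.47961980213264 0.041307980665660604 [-0.584 -1.403  1.009] [-2.04, 0.012, -0.632]
wrist 59.17151010796898 -0.01736752476114433 [0.575 0.078 0.373] [[1.0, 0.001, -0.001], [0.001, -0.952, -0.307], [-0.001, 0.307, -0.952]]
0.15 [5.74388551e-01 8.02136483e-05 2.20553150e-01] [-3.13978490e+00 -2.84041349e-04  1.57078311e+00]
```

```bash
python3 - <<'E'
s=open('h.py').read()
s=s.replace("    np.savez(","    if np.size(c['rotation'])==3: c['rotation']=R.from_euler('xyz',c['rotation']).as_matrix()\n    np.savez(")
open('h.py','w').write(s)
E
python3 - <<'E'
from h import *
for n in('scene','side'):
    c=snap(n,n+'0'); print(np.round(c['rotation'],3).tolist(), proj(c,[.575,0,.22]),proj(c,[0,0,0]))
E
```

```text
[[0.858, -0.323, 0.4], [-0.514, -0.562, 0.648], [0.016, -0.761, -0.648]] [374.4160254 190.0696263] [187.69844156 322.58855088]
[[0.807, -0.276, 0.522], [-0.591, -0.358, 0.723], [-0.012, -0.892, -0.452]] [349.92578116 215.50912287] [211.5299617  321.08900871]
```

View pics/scene0.png

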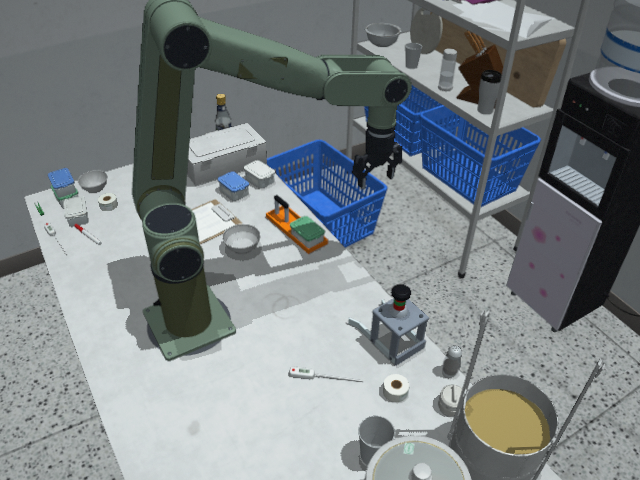

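View pics/side0.png

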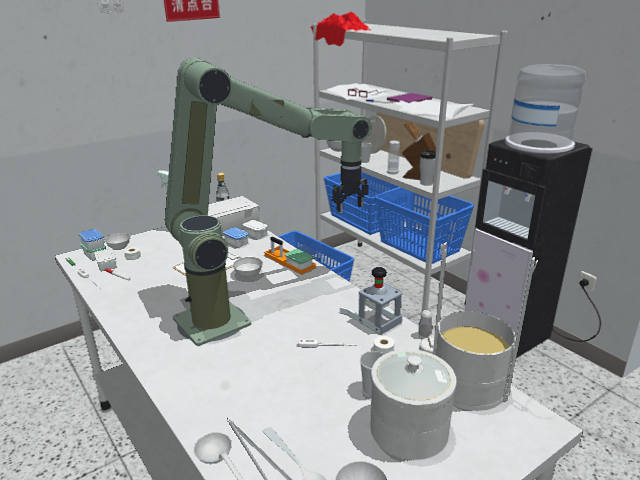

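View pics/wrist0.png

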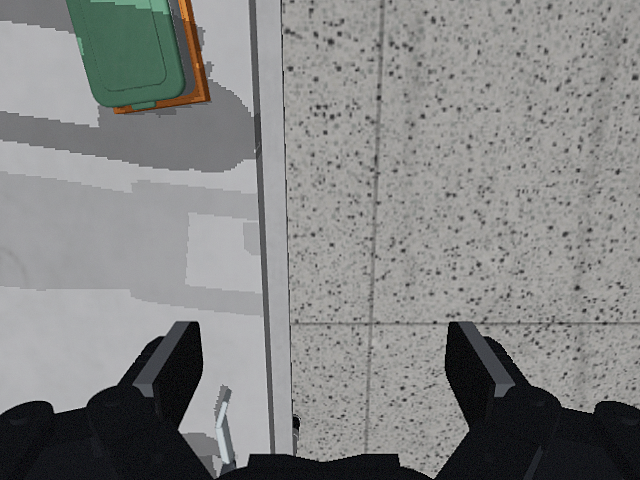

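```bash
python3 - <<'E'
from h import *
a=cv2.imread('pics/scene0.png');b=cv2.imread('pics/side0.png')
def cr(i,x,y,w=100,h=75): return cv2.resize(i[y:y+h,x:x+w],(400,300),interpolation=cv2.INTER_CUBIC)
cv2.imwrite('pics/comp.png',np.vstack([np.hstack([cr(a,245,185),cr(a,350,282)]),np.hstack([cr(b,240,222),cr(b,335,262)])]))
s,d=L('scene0'),L('side0')
for n,u in [('labels',(396,383)),('edge',(340,262))]: print(n,atz(s,u,.0))
w=L('wrist0'); print('edge',atz(w,(284,0),0),atz(w,(293,400),0),'tray end',atz(w,(115,113),0.018),atz(w,(209,100),.018))
E
```

```text
labels [ 0.36000048 -0.42972376  0.        ]
edge [ 0.47107194 -0.00196493  0.        ]
edge [0.5441125  0.15805885 0.        ] [ 0.54318719 -0.21642625  0.        ] tray end [0.40703441 0.07340532 0.018     ] [0.48391023 0.08308413 0.018     ]
```

View pics/comp.png

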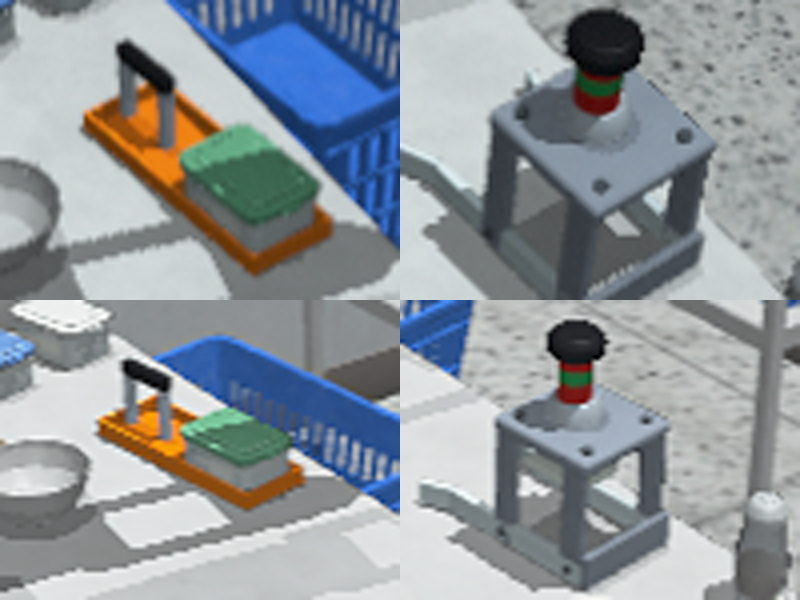

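```bash
python3 - <<'E'
from h import *
s,d=L('scene0'),L('side0')
S=lambda x,y,ox,oy:(ox+(x%400)/4-.375,oy+(y%300)/4-.375)
t=lambda p,q,o1,o2: tri([(s,S(*p,*o1)),(d,S(*q,*o2))])
T1,T2,P1,P2=(245,185),(240,222),(350,282),(335,262)
print('bar',t((146,66),(146,375),T1,T2))
print('bar rear',t((119,42),(123,363),T1,T2)); print('bar front',t((173,82),(170,380),T1,T2))
print('knob',t((605,28),(577,333),P1,P2))
for n,p,q in[('L',(492,113),(498,422)),('F',(601,214),(572,463)),('Rt',(714,150),(668,426))]: print(n,t(p,q,P1,P2), atz(s,S(*p,*P1),.113),atz(d,S(*q,*P2),.113))
print('trayend',t((250,268),(250,504),T1,T2),t((330,225),(302,472),T1,T2),t((85,118),(98,428),T1,T2))
E
```

```text
bar (array([0.42451982, 0.27342003, 0.05873414]), [np.float64(0.96546785636615), np.float64(0.9654678563661434)])
bar rear (array([0.42118008, 0.3118999 , 0.05833565]), [np.float64(0.6461951296417188), np.float64(0.6461951296415476)])
bar front (array([0.42810575, 0.23500178, 0.0671626 ]), [np.float64(0.6718785255274753), np.float64(0.6718785255275421)])
knob (array([ 0.43812013, -0.31137714,  0.1790595 ]), [np.float64(0.33651456874512353), np.float64(0.33651456874510577)])
L (array([ 0.38789565, -0.27750034,  0.10044061]), [np.float64(0.3619682377406183), np.float64(0.36196823774065334)]) [ 0.38031156 -0.28625225  0.113     ] [ 0.37469846 -0.29333064  0.113     ]
F (array([ 0.382459  , -0.38176495,  0.11671944]), [np.float64(7.35410920233086), np.float64(7.354109202330856)]) [ 0.39010846 -0.38437963  0.113     ] [ 0.38098469 -0.37258068  0.113     ]
Rt (array([ 0.47866661, -0.37703628,  0.11149381]), [np.float64(1.4336239272123021), np.float64(1.433623927212485)]) [ 0.47870202 -0.37896352  0.113     ] [ 0.47580684 -0.37780996  0.113     ]
trayend (array([0.40908368, 0.07785283, 0.00542823]), [np.float64(2.2433821317716443), np.float64(2.2433821317716194)]) (array([0.47934688, 0.08614184, 0.01188951]), [np.float64(1.072495770241063), np.float64(1.072495770240858)]) (array([ 0.38746846,  0.31106301, -0.00428646]), [np.float64(0.8303919362379252), np.float64(0.8303919362379859)])
```

Request:
{"method": "play_rows", "body": {
  "steps": [
    [85, -42, -22, -15, 0],
    [85, -42, -22, -15, 0],
    [85, -42, -22, -15, 0],
    [85, -42, -22, -15, 0],
    [85, -42, -22, -15, 0],
    [85, -42, -22, -15, 0],
    [85, 0, 0, 0, 0],
    [85, 0, 0, 0, 0]
  ]
}}

```text
time_s: 1.05
eef_pos: [0.4426, -0.2529, 0.3118]
ee_rot: [3.141, -0.0, 1.568]
wrist_force: [0.4, 0.5, 0.4]
grip_width: 0.0852
```

```bash
python3 - <<'E'
from h import *
snap('wrist','wpress')
E
```

Request:
{"method": "play_rows", "body": {
  "steps": [
    [85, 49, 0, 6, 0],
    [85, 49, 0, 6, 0],
    [85, 49, 0, 6, 0],
    [85, 49, 0, 6, 0],
    [85, 49, 0, 6, 0],
    [85, 49, 0, 6, 0],
    [85, 49, 0, 6, 0],
    [85, 49, 0, 6, 0],
    [85, 49, 0, 6, 0],
    [85, 49, 0, 6, 0],
    [85, 0, 0, 0, 0],
    [85, 0, 0, 0, 0]
  ]
}}

```text
time_s: 2.3
eef_pos: [0.4411, 0.2401, 0.2502]
ee_rot: [-3.139, 0.001, 1.577]
wrist_force: [0.3, -0.0, 0.2]
grip_width: 0.0849
```

```bash
python3 - <<'E'
from h import *
snap('wrist','wtray')
E
```

```text
(no output)
```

View pics/wpress.png

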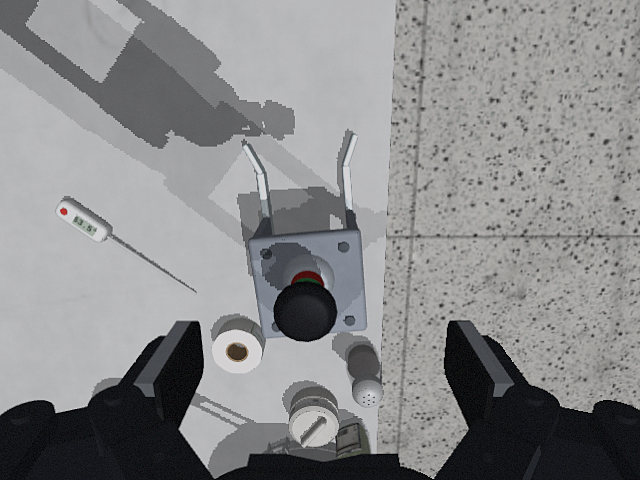

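View pics/wtray.png

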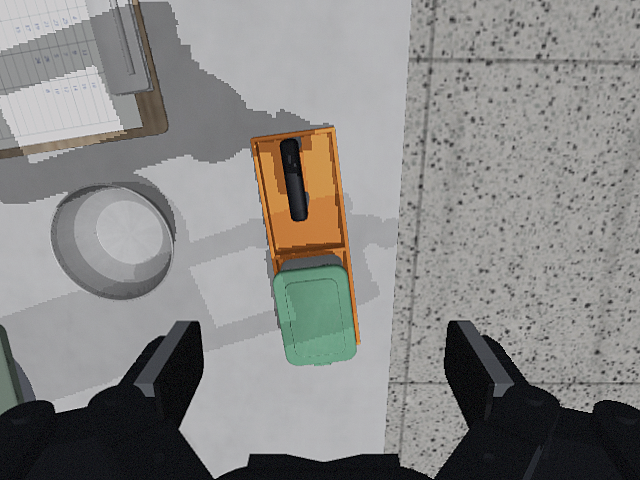

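```bash
python3 - <<'E'
from h import *
s,d,p,w=L('scene0'),L('side0'),L('wpress'),L('wtray')
f=lambda x:np.round(x,4)
S=lambda x,y,ox,oy:(ox+(x%400)/4-.375,oy+(y%300)/4-.375)
T1,T2,P1,P2=(245,185),(240,222),(350,282),(335,262)
print('knob',tri([(s,S(605,28,*P1)),(d,S(577,333,*P2)),(p,(305,311))]), atz(p,(305,311),.189))
print('bar',tri([(s,S(146,66,*T1)),(d,S(146,375,*T2)),(w,(295,179))]))
a,b=atz(w,(289,141),.073),atz(w,(299,217),.073); print('bar ends',f(a),f(b),'mid',f((a+b)/2),np.degrees(np.arctan2(*(b-a)[1::-1])))
def ang(c,u,v,z):
    a,b=atz(c,u,z),atz(c,v,z); return f(a[:2]),f(b[:2]),round(np.degrees(np.arctan2(*(b-a)[1::-1])),2),round(1000*np.linalg.norm(b-a),1)
print('tray L,R,rear',ang(w,(252,141),(273,262),.018),ang(w,(333,127),(358,342),.018),ang(w,(252,138),(332,128),.018))
print('screws',[ang(p,*q,.113) for q in[((266,253),(276,326)),((343,247),(350,320)),((266,253),(343,247)),((276,326),(350,320))]])
print('bridge edges',ang(p,(248,240),(266,335),.113),ang(p,(361,232),(367,325),.113))
print('rails z22', [f(atz(p,q,.022)) for q in[(260,175),(270,215),(346,170),(348,205),(245,143),(354,133)]])
E
```

```text
knob (array([ 0.43159452, -0.3175727 ,  0.18552663]), [np.float64(1.9837689311734625), np.float64(1.3027713895310984), np.float64(1.2932092301197695)]) [ 0.43051816 -0.31542049  0.189     ]
bar (array([0.4189092 , 0.26293591, 0.06596951]), [np.float64(1.624082001595967), np.float64(1.8429144376645679), np.float64(0.48290489533840736)])
bar ends [0.4154 0.2926 0.073 ] [0.4223 0.2331 0.073 ] mid [0.4189 0.2628 0.073 ] -83.34767249949057
tray L,R,rear (array([0.3781, 0.2882]), array([0.3933, 0.1738]), np.float64(-82.42), np.float64(115.4)) (array([0.4498, 0.3006]), array([0.4786, 0.086 ]), np.float64(-82.37), np.float64(216.5)) (array([0.3782, 0.2908]), array([0.449 , 0.2998]), np.float64(7.24), np.float64(71.3))
screws [(array([ 0.3935, -0.2975]), array([ 0.3996, -0.3696]), np.float64(-85.15), np.float64(72.3)), (array([ 0.4611, -0.2922]), array([ 0.4685, -0.3635]), np.float64(-84.12), np.float64(71.7)), (array([ 0.3935, -0.2975]), array([ 0.4611, -0.2922]), np.float64(4.53), np.float64(67.8)), (array([ 0.3996, -0.3696]), array([ 0.4685, -0.3635]), np.float64(5.0), np.float64(69.1))]
bridge edges (array([ 0.3784, -0.2855]), array([ 0.3899, -0.379 ]), np.float64(-82.98), np.float64(94.2)) (array([ 0.4766, -0.2785]), array([ 0.4844, -0.3688]), np.float64(-85.02), np.float64(90.6))
rails z22 [array([ 0.3781, -0.2429,  0.022 ]), array([ 0.3868, -0.286 ,  0.022 ]), array([ 0.4678, -0.238 ,  0.022 ]), array([ 0.4705, -0.2752,  0.022 ]), array([ 0.3643, -0.2102,  0.022 ]), array([ 0.4754, -0.2006,  0.022 ])]
```

Request:
{"method": "play_rows", "body": {
  "steps": [
    [85, 0, 0, 0, -0.12],
    [85, 26, -19, 24, 0],
    [85, 0, 0, 40, 0],
    [85, 0, 0, 40, 0],
    [85, 0, 0, 40, 0],
    [85, 0, 0, 25, 0],
    [85, 0, 0, 15, 0],
    [85, 0, 0, 0, 0],
    [85, 0, 0, 0, 0]
  ],
  "grip_force": 40
}}

```text
time_s: 3.25
eef_pos: [0.4215, 0.2607, 0.0679]
ee_rot: [3.141, 0.0, 1.689]
wrist_force: [0.4, -0.5, 0.9]
grip_width: 0.0849
```

```bash
python3 - <<'E'
from h import *
snap('wrist','wgrip'); s=bot.observe(); print(s['eef_pos'],s['ee_rot'])
E
```

```text
[0.42216845 0.26120854 0.06866502] [ 3.13958574e+00 -4.40282192e-04  1.68955910e+00]
```

View pics/wgrip.png

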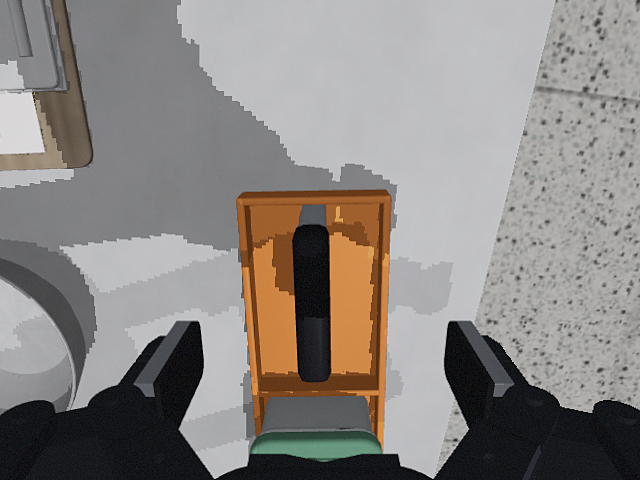

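```bash
python3 - <<'E'
from h import *
w=L('wgrip')
a,b=atz(w,(311,227),.072),atz(w,(314,376),.073);print(a,b,(a+b)/2,np.linalg.norm(b-a),np.degrees(np.arctan2(*(b-a)[1::-1])), (atz(w,(387,195),.018)-atz(w,(387,300),.018)), atz(w,(240,197),.018),atz(w,(390,194),.018))
E
```

```text
[0.41366801 0.29588195 0.072     ] [0.42178393 0.2336604  0.073     ] [0.41772597 0.26477117 0.0725    ] 0.06275658679908201 -82.56852907091032 [-0.00920687  0.05522977  0.        ] [0.37802109 0.29156876 0.018     ] [0.45009197 0.30164168 0.018     ]
```

Request:
{"method": "play_rows", "body": {
  "steps": [
    [85, 4, -4, 2, -0.01],
    [85, 0, 0, 0, 0],
    [50, 0, 0, 0, 0],
    [30, 0, 0, 0, 0],
    [20, 0, 0, 0, 0],
    [8, 0, 0, 0, 0],
    [8, 0, 0, 0, 0],
    [8, 0, 0, 0, 0],
    [8, 0, 0, 0, 0]
  ],
  "grip_force": 40
}}

```text
time_s: 4.2
eef_pos: [0.4166, 0.265, 0.0654]
ee_rot: [-3.141, 0.0, 1.701]
wrist_force: [-0.3, 0.2, 0.3]
grip_width: 0.0079
```

```bash
python3 - <<'E'
from h import *
snap('wrist','wg2'); print(bot.observe()['grip_width'],bot.observe()['eef_pos'])
a=cv2.imread('pics/wg2.png');snap('scene','sg2');b=cv2.imread('pics/sg2.png')
cv2.imwrite('pics/c2.png',np.hstack([a[180:480,120:520],cv2.resize(b[170:245,245:345],(400,300))]))
E
```

```text
0.00811027714643597 [0.41656344 0.26501048 0.06546041]
```

View pics/c2.png

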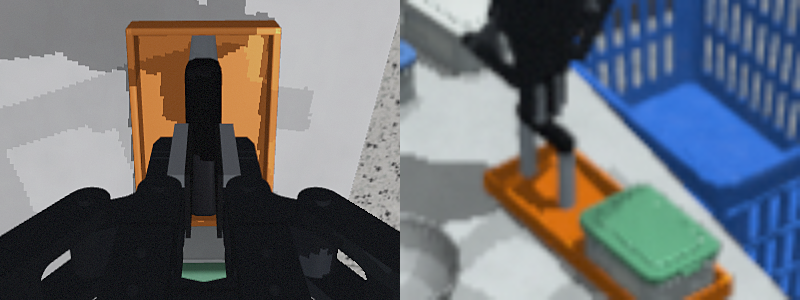

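Request:
{"method": "play_rows", "body": {
  "steps": [
    [0, 0, 0, 0, 0],
    [0, 0, 0, 0, 0],
    [0, 0, 0, 0, 0],
    [0, 0, 0, 0, 0]
  ],
  "grip_force": 50
}}

```text
time_s: 4.7
eef_pos: [0.4166, 0.265, 0.0655]
ee_rot: [-3.142, -0.0, 1.701]
wrist_force: [0.5, -0.4, 1.1]
grip_width: -0.0001
```

```bash
python3 - <<'E'
from h import *
snap('wrist','wg3'); print(bot.observe()['grip_width'],bot.observe()['eef_pos'])
a=cv2.imread('pics/wg3.png');snap('side','sg3');b=cv2.imread('pics/sg3.png')
cv2.imwrite('pics/c3.png',np.hstack([a[180:480,120:520],cv2.resize(b[200:275,235:335],(400,300))]))
E
```

```text
-0.00022149652342951258 [0.41657888 0.26502132 0.06547755]
```

View pics/c3.png

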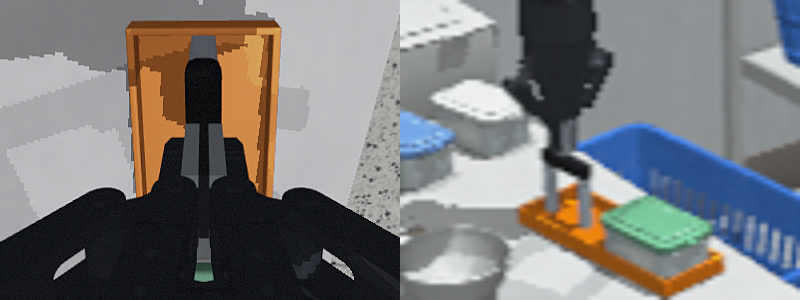

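```bash
python3 - <<'E'
from h import *
e=np.array([.4166,.265,.0655]);
for n,ox,oy in(('sg2',245,170),('sg3',235,200)):
    c=L(n) 
    for z in(.0435,.065,.09,.12): print(n,z,(proj(c,[e[0],e[1],z])-[ox,oy])*4+[400,0])
c=L('wg3')
for dz in(0,.022): print('wrist',proj(c,e-[0,0,dz])-[120,180])
b=cv2.imread('pics/sg3.png'); a=cv2.imread('pics/sg2.png'); w=cv2.imread('pics/wg3.png')
f=lambda i,x,y,w,h:np.clip(cv2.resize(i[y:y+h,x:x+w],(400,400),interpolation=cv2.INTER_LANCZOS4).astype(float)*2.2,0,255)
cv2.imwrite('pics/c4.png',np.hstack([f(b,255,205,50,50),f(w,250,270,150,150)]))
E
```

```text
sg2 0.0435 [539.93835687 148.44291466]
sg2 0.065 [539.15510894 126.47534053]
sg2 0.09 [538.23446411 100.52433969]
sg2 0.12 [537.11558941  68.79309061]
sg3 0.0435 [563.95741056 180.63133758]
sg3 0.065 [562.9273367  161.14447258]
sg3 0.09 [561.71636106 138.26195628]
sg3 0.12 [560.24404913 110.47986203]
wrist [201.21546658 130.86207367]
wrist [201.40425075 108.3123068 ][ WARN:0@0.553] global loadsave.cpp:1063 imwrite_ Unsupported depth image for selected encoder is fallbacked to CV_8U.
```

View pics/c4.png

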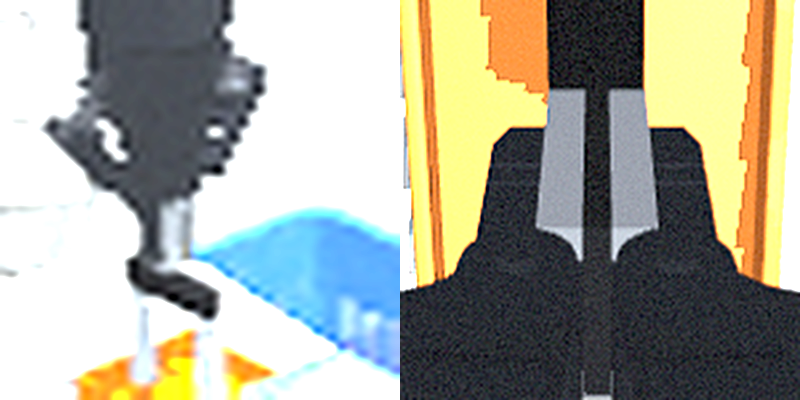

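Request:
{"method": "play_rows", "body": {
  "steps": [
    [60, 0, 0, 0, 0],
    [60, 0, 0, 0, 0],
    [60, 0, 0, 0, 0],
    [60, 0, 0, 0, 0],
    [60, 0, 0, 8, 0],
    [60, 0, 0, 8, 0],
    [60, 0, 0, 0, 0],
    [60, 0, 0, 0, 0],
    [5, 0, 0, 0, 0],
    [5, 0, 0, 0, 0],
    [5, 0, 0, 0, 0],
    [5, 0, 0, 0, 0]
  ],
  "grip_force": 30
}}

```text
time_s: 6.0
eef_pos: [0.4168, 0.2652, 0.0498]
ee_rot: [3.141, -0.0, 1.701]
wrist_force: [-0.4, 1.4, 1.8]
grip_width: 0.0135
```

Request:
{"method": "play_rows", "body": {
  "steps": [
    [5, 0, 0, 0, 0],
    [5, 0, 0, 0, 0],
    [5, 0, 0, 0, 0]
  ]
}}

```text
time_s: 6.3
eef_pos: [0.4168, 0.2652, 0.0498]
ee_rot: [3.141, -0.0, 1.701]
wrist_force: [-0.2, -0.0, 3.4]
grip_width: 0.0134
```

Request:
{"method": "play_rows", "body": {
  "steps": [
    [40, 0, 0, 0, 0],
    [40, 0, 0, 0, 0],
    [40, 0, 0, 0, 0],
    [40, 0, 0, 8, 0],
    [40, 0, 0, 0, 0],
    [40, 0, 0, 0, 0],
    [5, 0, 0, 0, 0],
    [5, 0, 0, 0, 0],
    [5, 0, 0, 0, 0],
    [5, 0, 0, 0, 0],
    [5, 0, 0, 0, 0]
  ],
  "grip_force": 40
}}

```text
time_s: 7.4
eef_pos: [0.4169, 0.2651, 0.0417]
ee_rot: [3.141, -0.0, 1.701]
wrist_force: [1.9, -0.1, -0.5]
grip_width: 0.013
```

```bash
python3 - <<'E'
from h import *
b=snap('side','sg5')['pixels'][:,:,::-1]; a=snap('scene','cg5')['pixels'][:,:,::-1];w=snap('wrist','wg5')['pixels'][:,:,::-1]
print(bot.observe()['wrist_force'],bot.observe()['grip_width'])
f=lambda i,x,y,w,h:np.clip(cv2.resize(i[y:y+h,x:x+w],(400,300),interpolation=cv2.INTER_CUBIC).astype(float)*1.7,0,255)
cv2.imwrite('pics/c5.png',np.vstack([np.hstack([f(b,248,212,60,45),f(w,180,200,280,210)]),np.hstack([f(a,255,170,60,45),f(a,245,170,120,90)])]).astype('uint8'))
E
```

```text
[ 1.42649819  0.51129804 -1.31349287] 0.013081830080116106
```

View pics/c5.png

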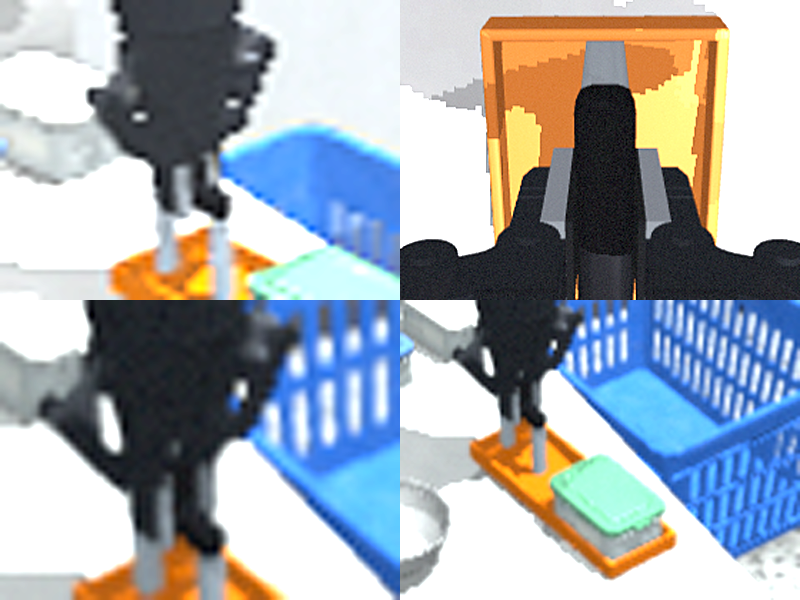

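Request:
{"method": "play_rows", "body": {
  "steps": [
    [5, -4, 0, 0, 0.014],
    [5, -8, 0, 0, 0.014],
    [5, -12, -2, 0, 0.015],
    [5, -15, -2.5, 0, 0],
    [5, -15, -2.5, 0, 0],
    [5, -15, -2.5, 0, 0],
    [5, -15, -2.5, 0, 0],
    [5, -15, -2.5, 0, 0],
    [5, -15, -2.5, 0, 0],
    [5, -15, -2.5, 0, 0],
    [5, -15, -2.5, 0, 0],
    [5, -15, -2.5, 0, 0]
  ]
}}

```text
time_s: 8.75
eef_pos: [0.4059, 0.1033, 0.0416]
ee_rot: [-3.141, -0.001, 1.657]
wrist_force: [0.4, 3.5, 1.1]
grip_width: 0.0131
```

Request:
{"method": "play_rows", "body": {
  "steps": [
    [5, -15, -2, 0, 0],
    [5, -15, -2, 0, 0],
    [5, -15, -2, 0, 0],
    [5, -15, -2, 0, 0],
    [5, -15, -2, 0, 0],
    [5, -10, -2, 0, 0],
    [5, -5, 0, 0, 0],
    [5, 0, 0, 0, 0],
    [5, 0, 0, 0, 0]
  ]
}}

```text
time_s: 9.65
eef_pos: [0.4017, 0.0126, 0.0416]
ee_rot: [-3.14, 0.002, 1.658]
wrist_force: [-3.1, -2.7, 6.1]
grip_width: 0.0131
```

```bash
python3 - <<'E'
from h import *
s=bot.observe(); print(s['eef_pos'],s['wrist_force'],s['grip_width'])
b=snap('side','s6')['pixels'][:,:,::-1]; a=snap('scene','c6')['pixels'][:,:,::-1];w=snap('wrist','w6')['pixels'][:,:,::-1]
f=lambda i,x,y,w,h:cv2.resize(i[y:y+h,x:x+w],(400,300),interpolation=cv2.INTER_CUBIC)
cv2.imwrite('pics/c6.png',np.vstack([np.hstack([f(a,290,220,160,120),f(b,280,220,160,120)]),np.hstack([f(w,0,0,640,480),f(a,330,250,120,90)])]))
E
```

```text
[0.40172261 0.01261643 0.04161325] [-3.14745398 -2.71968366  6.11524289] 0.01306334959064339
```

Request:
{"method": "play_rows", "body": {
  "steps": [
    [5, -5, 0, -0.5, 0],
    [5, -10, 0, 0, 0],
    [5, -10, 0, 0, 0],
    [5, -10, 0, 0, 0],
    [5, -8, 0, 0, 0],
    [5, -5, 0, 0, 0],
    [5, 0, 0, 0, 0]
  ]
}}

```text
time_s: 10.5
eef_pos: [0.4065, -0.0352, 0.0417]
ee_rot: [-3.141, 0.001, 1.657]
wrist_force: [-0.2, -1.0, -3.1]
grip_width: 0.0128
```

Request:
{"method": "play_rows", "body": {
  "steps": [
    [5, -5, 0, 0, 0],
    [5, -7, 0, 0, 0],
    [5, -7, 0, 0, 0],
    [5, -5, 0, 0, 0],
    [5, 0, 0, 0, 0]
  ]
}}

```text
time_s: 11.0
eef_pos: [0.4088, -0.059, 0.042]
ee_rot: [3.142, 0.001, 1.657]
wrist_force: [0.3, -1.0, -3.6]
grip_width: 0.0132
```

Request:
{"method": "play_rows", "body": {
  "steps": [
    [5, -5, 0, 0.4, 0],
    [5, -8, 0, 0, 0],
    [5, -8, 0, 0, 0],
    [5, -8, 0, 0, 0],
    [5, -5, 0, 0, 0],
    [5, 0, 0, 0, 0]
  ]
}}

```text
time_s: 11.6
eef_pos: [0.4119, -0.0933, 0.0417]
ee_rot: [3.141, 0.002, 1.657]
wrist_force: [-0.3, -2.3, -1.2]
grip_width: 0.0132
```

Request:
{"method": "play_rows", "body": {
  "steps": [
    [5, -5, 0, 0, 0],
    [5, -10, 0, 0, 0],
    [5, -10, 0, 0, 0],
    [5, -10, 0, 0, 0],
    [5, -8, 0, 0, 0],
    [5, -5, 0, 0, 0],
    [5, 0, 0, 0, 0]
  ]
}}

```text
time_s: 12.3
eef_pos: [0.416, -0.1411, 0.0416]
ee_rot: [3.142, 0.002, 1.657]
wrist_force: [-2.2, -1.1, 0.3]
grip_width: 0.0131
```

Request:
{"method": "play_rows", "body": {
  "steps": [
    [5, -5, 0, 0, 0],
    [5, -7, 0, 0, 0],
    [5, -7, 0, 0, 0],
    [5, -5, 0, 0, 0],
    [5, -4, 0, 0, 0],
    [5, 0, 0, 0, 0]
  ]
}}

```text
time_s: 12.9
eef_pos: [0.4182, -0.1678, 0.0416]
ee_rot: [-3.141, 0.0, 1.658]
wrist_force: [-2.0, 2.2, 2.3]
grip_width: 0.0131
```

Request:
{"method": "play_rows", "body": {
  "steps": [
    [5, -3, 0, 0, 0],
    [5, -3, 0, 0, 0],
    [5, -3, 0, 0, 0],
    [5, -3, 0, 0, 0],
    [5, 0, 0, 0, 0]
  ]
}}

```text
time_s: 13.4
eef_pos: [0.4191, -0.1791, 0.0416]
ee_rot: [-3.141, -0.001, 1.658]
wrist_force: [-2.6, 4.8, 4.5]
grip_width: 0.013
```

Request:
{"method": "play_rows", "body": {
  "steps": [
    [5, -2, 0, 0, 0],
    [5, -2, 0, 0, 0],
    [5, 0, 0, 0, 0]
  ]
}}

```text
time_s: 13.7
eef_pos: [0.4194, -0.1829, 0.0416]
ee_rot: [-3.141, -0.001, 1.658]
wrist_force: [-1.4, 4.9, 5.6]
grip_width: 0.0133
```

Request:
{"method": "play_rows", "body": {
  "steps": [
    [5, -2, 0, 0, 0],
    [5, -2, 0, 0, 0],
    [5, 0, 0, 0, 0]
  ]
}}

```text
time_s: 14.0
eef_pos: [0.4197, -0.1868, 0.0416]
ee_rot: [-3.141, -0.001, 1.658]
wrist_force: [-2.6, 4.7, 3.8]
grip_width: 0.0129
```

Request:
{"method": "play_rows", "body": {
  "steps": [
    [5, -2, 0, -0.3, 0],
    [5, -1.5, 0, 0, 0],
    [5, 0, 0, 0, 0]
  ]
}}

```text
time_s: 14.3
eef_pos: [0.4197, -0.1871, 0.0416]
ee_rot: [-3.141, -0.007, 1.657]
wrist_force: [-1.0, 15.2, 9.6]
grip_width: 0.0136
```

Request:
{"method": "play_rows", "body": {
  "steps": [
    [5, -1.5, 0, 0, 0],
    [5, -1.5, 0, 0, 0],
    [5, 0, 0, 0, 0]
  ]
}}

```text
time_s: 14.6
eef_pos: [0.4196, -0.187, 0.0416]
ee_rot: [-3.14, -0.013, 1.657]
wrist_force: [-0.8, 23.3, 14.7]
grip_width: 0.0133
```

Request:
{"method": "play_rows", "body": {
  "steps": [
    [5, 4.5, 0, 0, 0],
    [5, 0, 0, 0, 0],
    [30, 0, 0, 0, 0],
    [50, 0, 0, 0, 0],
    [50, 0, 0, 0, 0],
    [50, 0, 0, 0, 0],
    [50, 0, 0, 0, 0],
    [50, 0, 0, 0, 0]
  ]
}}

```text
time_s: 15.4
eef_pos: [0.4202, -0.1897, 0.0419]
ee_rot: [3.141, 0.0, 1.658]
wrist_force: [0.4, -0.9, -0.5]
grip_width: 0.05
```

Request:
{"method": "play_rows", "body": {
  "steps": [
    [50, 0, 0, -5, 0],
    [50, 0, 0, -15, 0],
    [50, 0, 0, -30, 0],
    [50, 0, 0, -40, 0],
    [50, 0, 0, -40, 0],
    [50, 0, 0, -40, 0],
    [50, 0, 0, -40, 0],
    [50, 20, 0, -40, 0],
    [50, 30, 0, -20, 0],
    [50, 0, 0, 0, 0],
    [50, 0, 0, 0, 0]
  ]
}}

```text
time_s: 16.5
eef_pos: [0.4159, -0.1395, 0.3125]
ee_rot: [3.14, 0.002, 1.659]
wrist_force: [0.3, -0.6, -0.1]
grip_width: 0.0503
```

```bash
python3 - <<'E'
from h import *
s=bot.observe(); print(s['eef_pos'],s['ee_rot'],s['wrist_force'],s['grip_width'])
b=snap('side','s7')['pixels'][:,:,::-1]; a=snap('scene','c7')['pixels'][:,:,::-1];w=snap('wrist','w7')['pixels'][:,:,::-1]
f=lambda i,x,y,w,h,k=(400,300):cv2.resize(i[y:y+h,x:x+w],k,interpolation=cv2.INTER_CUBIC)
cv2.imwrite('pics/c7.png',np.hstack([f(w,0,0,640,480,(500,375)),np.vstack([f(a,320,255,120,90,(300,225)),f(b,310,245,100,50,(300,150))])]))
E
```

```text
[ 0.41590863 -0.13948117  0.31249863] [3.14026651e+00 1.50319692e-03 1.65902050e+00] [ 0.29808675 -0.59550293 -0.11288119] 0.050251041152291814
```

View pics/c7.png

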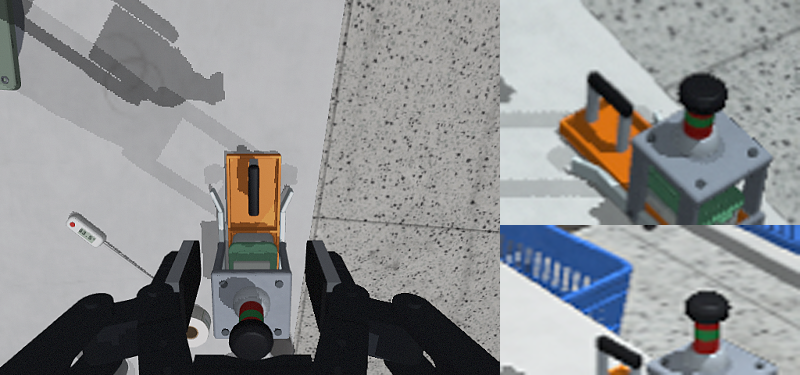

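Request:
{"method": "play_rows", "body": {
  "steps": [
    [0, -20, 0, 0, 0],
    [0, -40, 0, 0, 0],
    [0, -40, 0, 0, 0],
    [0, -40, 0, 0, 0],
    [0, -28, -0.6, 0, 0],
    [0, -10, 0, 20, 0],
    [0, 0, 0, 30, 0],
    [0, 0, 0, 20, 0],
    [0, 0, 0, 10, 0],
    [0, 0, 0, 8, 0],
    [0, 0, 0, 5, 0],
    [0, 0, 0, 0, 0]
  ]
}}

```text
time_s: 17.85
eef_pos: [0.4307, -0.317, 0.2188]
ee_rot: [-3.141, -0.0, 1.658]
wrist_force: [0.2, 0.4, -0.5]
grip_width: 0.0
```

```bash
python3 - <<'E'
from h import *
s=bot.observe(); print(s['eef_pos'],s['ee_rot'],s['wrist_force'],s['grip_width'])
c=L('w7'); b=atz(c,(325,238),.073); k=atz(c,(321,431),.189); print(b,k,np.linalg.norm((b-k)[:2]))
S=cv2.cvtColor(snap('side','s8')['pixels'],cv2.COLOR_RGB2HSV)
for p in ('s8',):
    pass
# rings in side, column 379
im=cv2.imread('pics/s8.png'); im0=cv2.imread('pics/s7.png')
for y in range(255,300): print(y,im0[y,379],im[y,379])
E
```

```text
[ 0.43067867 -0.31701463  0.21875561] [-3.14141359e+00 -1.35576233e-04  1.65781383e+00] [ 0.23643756  0.40626976 -0.47013472] 2.5279927942908216e-05
[ 0.42115293 -0.18223761  0.073     ] [ 0.42872256 -0.30722316  0.189     ] 0.1252145592810628
255 [193 194 190] [72 67 64]
256 [185 186 182] [69 65 61]
257 [184 186 181] [88 84 78]
258 [179 179 175] [142 140 136]
259 [192 194 189] [194 196 191]
260 [195 196 193] [195 196 194]
261 [186 188 184] [186 188 185]
262 [165 167 166] [165 167 166]
263 [182 184 180] [182 184 180]
264 [167 168 165] [166 168 164]
265 [175 175 174] [175 176 174]
266 [210 210 207] [211 211 208]
267 [55 54 51] [51 50 48]
268 [40 36 34] [37 32 32]
269 [45 42 40] [40 36 36]
270 [45 41 39] [40 36 35]
271 [44 39 39] [40 34 34]
272 [72 68 65] [57 53 50]
273 [50 46 43] [43 40 37]
274 [43 39 38] [41 37 37]
275 [30 27 27] [32 30 29]
276 [28 26 23] [28 25 23]
277 [27 23 16] [26 24 17]
278 [24 24 96] [25 25 96]
279 [ 21  20 125] [ 22  22 126]
280 [47 84 60] [47 84 59]
281 [ 53 102  28] [ 54 103  30]
282 [ 55 104  27] [ 54 103  26]
283 [47 79 64] [47 79 65]
284 [ 22  28 120] [ 23  28 120]
285 [ 23  26 119] [ 21  25 118]
286 [ 22  24 117] [ 21  24 117]
287 [ 10  14 115] [ 11  15 115]
288 [134 127 115] [134 127 115]
289 [168 159 148] [167 159 148]
290 [181 172 161] [180 172 160]
291 [171 163 152] [171 164 152]
292 [163 155 145] [163 154 145]
293 [153 145 137] [152 145 137]
294 [151 141 130] [153 142 132]
295 [193 178 164] [165 152 140]
296 [193 179 164] [165 153 141]
297 [194 178 164] [166 153 141]
298 [198 184 169] [170 158 145]
299 [165 154 141] [143 133 123]
```

Request:
{"method": "play_rows", "body": {
  "steps": [
    [0, 0, 0, 10, 0],
    [0, 0, 0, 8, 0],
    [0, 0, 0, 5, 0],
    [0, 0, 0, 2, 0],
    [0, 0, 0, 0, 0]
  ]
}}

```text
time_s: 18.4
eef_pos: [0.4305, -0.3167, 0.1933]
ee_rot: [-3.141, -0.001, 1.658]
wrist_force: [0.0, 0.3, 0.7]
grip_width: 0.0005
```

Request:
{"method": "play_rows", "body": {
  "steps": [
    [0, 0, 0, 2, 0],
    [0, 0, 0, 2, 0],
    [0, 0, 0, 0, 0]
  ]
}}

```text
time_s: 18.7
eef_pos: [0.4306, -0.3169, 0.1897]
ee_rot: [-3.141, -0.0, 1.658]
wrist_force: [-0.7, 0.1, -0.3]
grip_width: 0.0001
```

Request:
{"method": "play_rows", "body": {
  "steps": [
    [0, 0, 0, 2, 0],
    [0, 0, 0, 2, 0],
    [0, 0, 0, 0, 0]
  ]
}}

```text
time_s: 19.0
eef_pos: [0.4305, -0.3168, 0.1855]
ee_rot: [-3.141, -0.001, 1.658]
wrist_force: [0.0, -0.2, -0.2]
grip_width: -0.0001
```

Request:
{"method": "play_rows", "body": {
  "steps": [
    [0, 0, 0, 1.5, 0],
    [0, 0, 0, 1.5, 0],
    [0, 0, 0, 0, 0]
  ]
}}

```text
time_s: 19.3
eef_pos: [0.4306, -0.3168, 0.1826]
ee_rot: [-3.141, -0.0, 1.658]
wrist_force: [-0.8, -0.5, -0.3]
grip_width: -0.0
```

Request:
{"method": "play_rows", "body": {
  "steps": [
    [0, 0, 0, 1.5, 0],
    [0, 0, 0, 1.5, 0],
    [0, 0, 0, 0, 0]
  ]
}}

```text
time_s: 19.6
eef_pos: [0.4305, -0.3168, 0.1796]
ee_rot: [-3.141, -0.0, 1.658]
wrist_force: [0.2, -0.6, 0.6]
grip_width: 0.0001
```

Request:
{"method": "play_rows", "body": {
  "steps": [
    [0, 0, 0, 1.5, 0],
    [0, 0, 0, 1.5, 0],
    [0, 0, 0, 0, 0]
  ]
}}

```text
time_s: 19.9
eef_pos: [0.4308, -0.3171, 0.1772]
ee_rot: [3.141, 0.0, 1.658]
wrist_force: [-0.4, 0.7, 3.0]
grip_width: 0.0005
```

Request:
{"method": "play_rows", "body": {
  "steps": [
    [0, 0, 0, 2, 0],
    [0, 0, 0, 2, 0],
    [0, 0, 0, 0, 0],
    [0, 0, 0, 0, 0]
  ]
}}

```text
time_s: 20.3
eef_pos: [0.4308, -0.3171, 0.173]
ee_rot: [3.141, 0.0, 1.658]
wrist_force: [-1.2, -0.0, 4.2]
grip_width: 0.0001
```

Request:
{"method": "play_rows", "body": {
  "steps": [
    [0, 0, 0, 2, 0],
    [0, 0, 0, 2, 0],
    [0, 0, 0, 0, 0],
    [0, 0, 0, 0, 0]
  ]
}}

```text
time_s: 20.7
eef_pos: [0.4308, -0.3171, 0.169]
ee_rot: [3.141, 0.0, 1.658]
wrist_force: [-0.1, 0.9, 5.4]
grip_width: -0.0
```

Request:
{"method": "play_rows", "body": {
  "steps": [
    [0, 0, 0, 2, 0],
    [0, 0, 0, 2, 0],
    [0, 0, 0, 0, 0],
    [0, 0, 0, 0, 0]
  ]
}}

```text
time_s: 21.1
eef_pos: [0.4308, -0.3171, 0.1661]
ee_rot: [3.141, 0.0, 1.658]
wrist_force: [-2.5, 3.0, 10.4]
grip_width: -0.0003
```

Request:
{"method": "play_rows", "body": {
  "steps": [
    [0, 0, 0, 2, 0],
    [0, 0, 0, 2, 0],
    [0, 0, 0, 0, 0],
    [0, 0, 0, 0, 0]
  ]
}}

```text
time_s: 21.5
eef_pos: [0.4309, -0.3172, 0.1625]
ee_rot: [3.141, 0.001, 1.658]
wrist_force: [-3.6, 4.1, 11.9]
grip_width: 0.0
```

Request:
{"method": "play_rows", "body": {
  "steps": [
    [0, 0, 0, 2, 0],
    [0, 0, 0, 2, 0],
    [0, 0, 0, 1, 0],
    [0, 0, 0, 0, 0],
    [0, 0, 0, 0, 0]
  ]
}}

```text
time_s: 22.0
eef_pos: [0.4309, -0.3172, 0.1579]
ee_rot: [3.141, 0.001, 1.658]
wrist_force: [-5.1, 5.0, 13.4]
grip_width: -0.0004
```

```bash
python3 - <<'E'
from h import *
s=bot.observe(); print(s['eef_pos'],s['wrist_force'])
for n in('side','scene'):
    snap(n,n+'9'); im=cv2.imread(f'pics/{n}9.png'); i0=cv2.imread({'side':'pics/s7.png','scene':'pics/c7.png'}[n])
    x,y0=(379,266) if n=='side' else (400,286)
    for y in range(y0,y0+28): print(y,i0[y,x],im[y,x])
E
```

```text
[ 0.43089571 -0.31716117  0.1579458 ] [-5.08803045  4.98393267 13.36050149]
266 [210 210 207] [87 83 78]
267 [55 54 51] [86 81 76]
268 [40 36 34] [90 86 81]
269 [45 42 40] [89 85 80]
270 [45 41 39] [91 86 82]
271 [44 39 39] [94 89 84]
272 [72 68 65] [94 89 84]
273 [50 46 43] [95 90 84]
274 [43 39 38] [103  98  93]
275 [30 27 27] [122 115 109]
276 [28 26 23] [53 50 48]
277 [27 23 16] [38 35 34]
278 [24 24 96] [59 55 53]
279 [ 21  20 125] [44 41 39]
280 [47 84 60] [40 38 37]
281 [ 53 102  28] [32 29 28]
282 [ 55 104  27] [29 27 25]
283 [47 79 64] [27 26 16]
284 [ 22  28 120] [ 22  23 109]
285 [ 23  26 119] [ 22  21 125]
286 [ 22  24 117] [49 93 50]
287 [ 10  14 115] [ 48 100  22]
288 [134 127 115] [120 113 108]
289 [168 159 148] [139 131 125]
290 [181 172 161] [134 128 120]
291 [171 163 152] [170 162 151]
292 [163 155 145] [164 155 146]
293 [153 145 137] [153 145 137]
286 [157 159 160] [24 21 18]
287 [155 158 158] [23 22 18]
288 [141 143 144] [26 23 21]
289 [131 131 132] [27 22 22]
290 [145 146 148] [25 21 17]
291 [160 162 165] [34 31 29]
292 [168 173 175] [38 33 29]
293 [124 125 128] [35 33 26]
294 [0 0 0] [44 40 35]
295 [22 13 12] [71 66 61]
296 [21 19 15] [74 69 64]
297 [20 13 13] [46 43 40]
298 [24 21 17] [32 28 25]
299 [18 10 11] [31 26 25]
300 [30 30 28] [31 27 24]
301 [17 12 11] [36 33 31]
302 [17 15 12] [30 29 26]
303 [23 19 19] [30 28 28]
304 [19 18 15] [23 21 19]
305 [21 15 12] [18 16 13]
306 [26 22 25] [17 13 14]
307 [25 20 16] [ 5 11 65]
308 [21 22 17] [16 27 70]
309 [27 25 22] [38 75 27]
310 [25 20 21] [63 85 47]
311 [23 19 20] [107 101  92]
312 [18 15 11] [113 106  98]
313 [27 25 27] [112 105  98]
```

Request:
{"method": "play_rows", "body": {
  "steps": [
    [0, 0, 0, 0, 0],
    [0, 0, 0, 0, 0],
    [0, 0, 0, 0, 0],
    [0, 0, 0, 0, 0],
    [0, 0, 0, 0, 0],
    [0, 0, 0, 0, 0],
    [0, 0, 0, 0, 0],
    [0, 0, 0, 0, 0],
    [0, 0, 0, 0, 0],
    [0, 0, 0, 0, 0],
    [0, 0, 0, 0, 0],
    [0, 0, 0, 0, 0]
  ]
}}

```text
time_s: 23.3
eef_pos: [0.4309, -0.3171, 0.158]
ee_rot: [3.141, 0.001, 1.658]
wrist_force: [-3.7, 4.1, 13.8]
grip_width: -0.0002
```

Request:
{"method": "play_rows", "body": {
  "steps": [
    [0, 0, 0, 0, 0],
    [0, 0, 0, 0, 0],
    [0, 0, 0, 0, 0],
    [0, 0, 0, 0, 0],
    [0, 0, 0, 0, 0],
    [0, 0, 0, 0, 0],
    [0, 0, 0, 0, 0],
    [0, 0, 0, 0, 0],
    [0, 0, 0, 0, 0],
    [0, 0, 0, 0, 0],
    [0, 0, 0, 0, 0],
    [0, 0, 0, 0, 0]
  ]
}}

```text
time_s: 24.5
eef_pos: [0.4309, -0.3172, 0.158]
ee_rot: [3.141, 0.001, 1.658]
wrist_force: [-3.7, 3.3, 15.3]
grip_width: -0.0003
```

```bash
python3 - <<'E'
from h import *
s=bot.observe(); print(s['time_s'],s['eef_pos'],s['wrist_force'])
im=snap('side','s10')['pixels']; print(im[283:290,379].tolist())
a=snap('scene','c10')['pixels'].astype(int); b=cv2.imread('pics/c7.png')[:,:,::-1].astype(int)
o=lambda i:np.argwhere((i[:,:,0]>150)&(i[:,:,1]<120)&(i[:,:,2]<60)&(np.arange(480)[:,None]>230)).min(0)
print('tray orange extent before/after',o(b),o(a))
print(order.close_job())
E
```

```text
24.5 [ 0.43086968 -0.31716632  0.15798103] [-3.74293986  3.34596696 15.25943534]
[[17, 25, 27], [110, 25, 23], [125, 21, 21], [50, 94, 51], [24, 100, 49], [107, 113, 120], [125, 131, 138]]Traceback (most recent call last):
  File "<stdin>", line 6, in <module>
  File "<stdin>", line 5, in <lambda>
ValueError: operands could not be broadcast together with shapes (375,800) (480,1)
```

```bash
python3 -c "
from rig import order
print(order.close_job())"
```

```text
the job is handed in; nothing more can be done
None
```

The tray is in the press against the stop and released. The knob was held in the green ring for about 2.5 s and was still held when I handed the job in, at about 24.5 s.

- **Tray:** I slid it along the worktop into the slot. It met the stop within about 1 mm of the worked-out home position, and the contact force rose to about 23 N. I then let go. The picture taken after release shows the tray in the slot with the box still in it.
- **Lifting:** the tool took up to about 3.6 N of the tray's roughly 5 N weight for a few centimetres as the tray entered the slot. I found no sign that it left the worktop.
- **Knob:** pressed about 21.5 mm below first contact, with 13 to 15 N on the wrist (about 14 N expected). The side camera showed the green ring at the collar edge at the start and at the end of the hold. The scene camera agreed at the start.

These checks failed or disagreed:
- **Height reading:** the fingertips stood about 25 to 30 mm higher than the reported tool height implied. My first grip closed above the bar, so I lowered the tool until the grip width matched the bar (about 13 mm), and found the knob by force instead.
- **Bar to knob distance:** a rough reading from one picture gave 125 mm instead of 131 mm. I put this down to the same height error and relied on the contact with the stop.
- **Tray and other objects at the end:** the script comparing the tray before and after pressing crashed because I had overwritten the earlier picture. I did not measure the other things on the worktop afterwards. No contact with them showed in the forces or pictures.

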